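Load a pipe-clamp base plate into the drilling fixture

TASK

Load the loose steel base plate into the drilling fixture, ready for its second hole: seat its drilled hole over the locating pin (slide it with a light hand along the fence and it drops on by itself), so that it lies fully flat on the bed, blank end over the wide drill slot and long edge square against the fence, then let go. Never press it on the pin, bed or fence with more than 40 N, and leave the tools and the copper tube where they are.

Things in the scene. Friction and masses are not known exactly. Their poses are not given: they have to be found in the camera images.
- nut (a point): The loose steel base plate (0.3 to 0.55 kg), told by the long hex nut welded upright on its middle: 24 mm across flats, 40 mm tall, one pair of flats facing the plate's +y and -y. The point is on the nut's axis half-way up, 25 mm above the plate's underside. Axes of the plate, z up. Plate 50 mm (x) by 160 mm (y), 5 mm thick; lies on the bench, nut up, y within 85 degrees of the fixture's y.
- hole (a point): The plate's only hole, a plain round through hole 12 mm in diameter on its long centre line, 45 mm from the nut's axis towards +y and 25 mm from either long edge. The point is its centre at the plate's underside; axes of the plate. The plate's -y end is not drilled.
- fixture: The drilling fixture, bolted to the bench: a flat grey steel bed 110 mm (x) by 220 mm (y), 18 mm thick, with a fence, a pin and, at y = -45 mm, a wide drill slot. Origin at the centre of its underside, on the bench; z up, x towards the fence, y along it. With the plate home, the pin is in its hole, the undrilled end points to the fixture's -y and the nut's point is 43 mm above the bench.
- fence_mid (a point): Middle of the fence, where its face meets the bed. The fence is a bright steel bar along the bed's far (+x) side, as long as the bed and rising 16 mm above it; its face looks to the fixture's -x and lies at the fixture's x = 30 mm. Axes of the fixture.
- slot_mid (a point): Middle of the narrow slot in the bed (fixture x = 5 mm, y = 45 mm, at bed height; axes of the fixture), not the pin itself. The upright steel locating pin, 10 mm in diameter, 8 mm tall above the bed, top edge bevelled 1.5 mm, is locked somewhere in this slot: always 25 mm from the fence face, anywhere within 18 mm of this point along y, set anew each time. It does not move.
- tube_mid (a point): Bystander: a short upright copper tube, 80 mm in diameter and 110 mm tall, open at both ends; the point is its middle. To be left alone.
- hammer: Bystander: a hammer lying on the bench beyond the work, about 220 mm long; origin near its middle, on the bench. To be left alone.
- pliers: Bystander: red-handled pliers lying on the bench beyond the work, about 190 mm long; origin near their middle, on the bench. To be left alone.
There are look-alikes about, which are no part of the job. Leave any black or red look-alike of the part that bears nut alone.

How it is judged:
By the outcome, as a careful person would: the job done as asked, in the order asked, and still so for the second after the job is handed in, with the robot touching nothing.
It also fails if it takes over 72 s, if anything falls off the work surface, if the arm or the gripper's body presses on something with over 40 N, if the wrist force passes 120 N, or if a joint passes its speed limit or range.

ROBOT

A 6-joint arm with a two-finger parallel gripper is mounted at the origin on the work surface. World frame = base frame: x ahead of the robot, y to its left, z up, the work surface at z = 0. Lengths are in m, angles in degrees, forces in N, time in s.
With the tool pointing down it reaches from about 0.3 to 0.875 m from the base axis. Payload 6.4 kg.
Tool frame: the origin (TCP) lies where the fingers leave the gripper's body, on its centre line; the fingertips stand 64 mm ahead of it and the grasp point (between the pads) lies 45 mm ahead of it; z points along the fingers, y is the line along which they close (so a half turn about z gives the same grasp; the last joint's range is limited). The gripper opens to 88 mm and grips with 3 to 60 N. Pads are 18 mm wide; open, the fingers measure 123 mm over their backs; the gripper's body (75 mm by 187 mm) begins 45 mm behind the grasp point.
Start: joints at [-77.195, 10.359, 92.074, -0, 77.567, -11.82], TCP at [0.24, -0.523, 0.303] pointing down, gripper open.
Joint ranges: [-171.53, 171.53], [-51.25, 118.39], [17.06, 147.69], [-65.23, 245.23], [0, 150.52], [-178.68, 178.68]. Speed limits (degrees/s): [147.25, 147.25, 172.46, 180, 180, 180].

INTERFACE

Orientations are given as a 3x3 rotation matrix whose columns are the frame's x, y, z axes.
In Python, from rig import ctrl gives the robot as it stands.
- The arm moves only by the tool step_arm, never from a script. Its argument "moves" is a list of rows, each an object with "slide": the shift along the tool's x, y, z in mm, a list of three; "angular": the turn, a rotation vector about the tool's x, y, z in degrees, a list of three; "hand": the opening, from 0 (shut) to 1 (fully open). A call has 1 to 5 rows; each row shifts and turns the commanded pose from where the row before left it, along the tool's axes as they then stand; what a row does not reach is not made up. A row lasts 1/12 s, in which the tool goes at most 41.7 mm and 7.16 degrees, less where a joint would pass 70% of its speed; a pose out of reach is approached as far as the arm can. A call is refused whole if a number of a shift passes 41.7 or a number of a turn 7.16, either way. A call with a gripper value outside its range is refused whole. The fingers move at their own pace and stop on an object; "squeeze" is the grip in N (left out, the last holds). Time passes only in rows, so rows that do not move let the fingers close. It gives the time, the measured TCP pose, the force, the opening and the grip force at its end, in the units of the state.
- ctrl.get_state(): the state, without advancing time (a new reading comes with each control period).
- ctrl.read_camera(name): name is "scene" or "top"; returns a dict with "color" (420x560x3 uint8, blue, green, red), "K" (3x3 intrinsics, pixels), "pose" (4x4, takes a point from camera to world coordinates). Camera axes: x right, y up, looking along -z (the intrinsics and any distortion apply to the point x, -y, -z); pixel columns grow to the right and rows downward; lengths in m; the calibration is good to about 2 mm. A picture is of the moment at which its call begins. There is no depth.
- ctrl.sign_off(): hands the job in; it is judged then, once.
Trained networks look in the newest picture that a camera, given by its name, has taken for a name from the list of things; names that differ only in an ending like _2 or _b are one class to them, and where a whole thing is asked for, a point or a joint stands for the part that bears it (a point fixed in the world has none). Each returns a list of dicts, best first, with "score" (0 to 1); they miss things now and then, are a little off and sometimes report something else, mostly with a low value. They report only what shows in the picture. A call takes as long as a camera call. They do not tell look-alikes from the thing itself.
- ctrl.boxes_of(thing, camera): "centre" ([column, row] as shares, 0 to 1, of the picture: columns of its width, rows of its height, amid what is visible of it).
- ctrl.silhouettes(thing, camera): "region" (420x560 bool, what is visible of it) and "centre" ([column, row] as shares, 0 to 1, of the picture: columns of its width, rows of its height, amid what is visible of it).
- ctrl.spot_point(thing, camera): "centre" ([column, row] as shares, 0 to 1, of the picture: columns of its width, rows of its height: a listed point, or the origin of a listed thing).
The state is a dict: "time": time; "q": joint angles; "dq": joint speeds; "joint_torque": joint torques, N m; "ee_pos": TCP position; "tcp_rot": TCP orientation; "force": force on the tool from outside, world axes, zero at the start; "ft_torque": the same for the moment, N m; "width": opening from 0.0 (shut) to 1.0 (fully open); "grasp_force": force on a finger pad.
Only numpy, scipy, OpenCV 4.12 (cv2) and the standard library are available. Lean on these libraries where they do the work, as an engineer would, in place of code of your own. Each camera call takes 0.05 s, during which the arm holds its last target. There are 200 camera calls.

## Working session

There is one attempt and no reset: what is moved stays moved. The work goes in short steps, Python scripts to look and compute and a tool call to move; the robot and the scene stay as the last step left them, time stands still between calls to the robot, and variables do not carry over. Pictures are saved under pics/ and viewed, at most 10 in all, crops included, and the job is handed in when it is done.

Besides the shell and the picture viewer there is one more tool, called after "Request:" as name(argument=value, ...), one argument or row to a line, values as JSON. step_arm: Moves the arm, as the interface text tells. Its arguments: {"type":"object","properties":{"moves":{"type":"array","items":{"type":"object","properties":{"slide":{"type":"array","items":{"type":"number"}},"angular":{"type":"array","items":{"type":"number"}},"hand":{"type":"number"}}}},"squeeze":{"type":"number"}},"required":["moves"]}

```bash
mkdir -p pics; ls; cat > h.py <<'E'
import numpy as np, cv2
from rig import ctrl
def shot(n,f=None):
    c=ctrl.read_camera(n)
    if f: cv2.imwrite('pics/'+f,c["color"])
    return c
def ray(c,px):
    K=np.array(c["K"]);T=np.array(c["pose"])
    d=np.linalg.inv(K)@[px[0],px[1],1]
    d=T[:3,:3]@[d[0],-d[1],-d[2]]
    return T[:3,3],d
def atz(c,px,z):
    o,d=ray(c,px); return o+d*(z-o[2])/d[2]
def proj(c,p):
    K=np.array(c["K"]);T=np.array(c["pose"])
    q=T[:3,:3].T@(np.array(p)-T[:3,3]); u=K@[q[0],-q[1],-q[2]]
    return u[:2]/u[2]
E
python3 - <<'E'
from h import *
for n in("top","scene"):
    c=shot(n,n+'0.png')
    print(n,[k for k in c],np.round(c["K"],1).tolist(),np.round(c["pose"],3).tolist())
    for t,z in(("nut",.025),("hole",0),("fence_mid",.018),("slot_mid",.018),("fixture",0),("tube_mid",.055),("hammer",0),("pliers",0)):
        for r in ctrl.spot_point(t,n)[:4]:
            p=np.array(r["centre"])*[560,420]
            print(t,round(r["score"],2),p.round(1),atz(c,p,z).round(4))
print({k:np.round(v,3).tolist() for k,v in ctrl.get_state().items()})
E
```

```text
pics
top ['color', 'K', 'pose'] [[498.2, 0.0, 279.3], [0.0, 498.2, 206.6], [0.0, 0.0, 1.0]] [[0.004, 0.985, -0.173, 0.204], [-1.0, 0.001, -0.018, 0.064], [-0.018, 0.173, 0.985, 1.509], [0.0, 0.0, 0.0, 1.0]]
nut 0.85 [284.8 248.8] [0.337  0.0741 0.025 ]
nut 0.76 [164.5 141.8] [0.6687 0.4489 0.025 ]
nut 0.7 [210.8 280.8] [0.2417 0.2926 0.025 ]
nut 0.62 [210.1 221.3] [0.4193 0.2997 0.025 ]
hole 0.83 [199.8 218.6] [0.4312 0.3356 0.    ]
hole 0.79 [293.3 262.1] [0.2992 0.0485 0.    ]
hole 0.73 [198.7 281.4] [0.2404 0.3329 0.    ]
hole 0.61 [161.  159.2] [0.6198 0.464  0.    ]
fence_mid 0.64 [319.1 170.4] [ 0.579  -0.0306  0.018 ]
slot_mid 0.76 [303.  184.9] [0.5334 0.019  0.018 ]
fixture 0.82 [319.4 178.8] [ 0.5568 -0.0325  0.    ]
tube_mid 0.95 [405.5 211.3] [ 0.4458 -0.2813  0.055 ]
tube_mid 0.56 [197.5 218.8] [0.4223 0.3325 0.055 ]
hammer 0.95 [226.1 144.4] [0.6678 0.2602 0.    ]
pliers 0.97 [397.3 148.3] [ 0.6546 -0.2767  0.    ]
scene ['color', 'K', 'pose'] [[498.8, 0.0, 267.5], [0.0, 498.8, 218.6], [0.0, 0.0, 1.0]] [[0.736, -0.538, 0.41, 1.077], [0.677, 0.573, -0.462, -0.616], [0.01
[... 485 characters left out ...]
t_mid 0.63 [269.4 250.6] [0.5364 0.0047 0.018 ]
fixture 0.91 [262. 266.] [ 0.5489 -0.0402  0.    ]
tube_mid 0.82 [174.3 292.6] [ 0.4603 -0.2854  0.055 ]
hammer 0.79 [353.9 226.7] [0.6577 0.2569 0.    ]
pliers 0.56 [234.6 345. ] [ 0.6618 -0.2652  0.    ]
pliers 0.51 [311.6 174.5] [0.4235 0.3371 0.    ]
{'time': 0.9, 'q': [-77.194, 10.357, 92.072, 0.002, 77.567, -11.822], 'dq': [0.027, -0.079, -0.04, 0.018, 0.037, 0.007], 'joint_torque': [-0.001, -43.382, -34.217, 0.07, 0.031, -0.0], 'ee_pos': [0.24, -0.523, 0.303], 'tcp_rot': [[0.909, 0.417, 0.0], [0.417, -0.909, -0.0], [0.0, 0.0, -1.0]], 'force': [-0.824, 0.683, -0.004], 'ft_torque': [0.012, 0.009, 0.021], 'grasp_force': 0.0, 'width': 0.998}
```

View images.

View pics/top0.png

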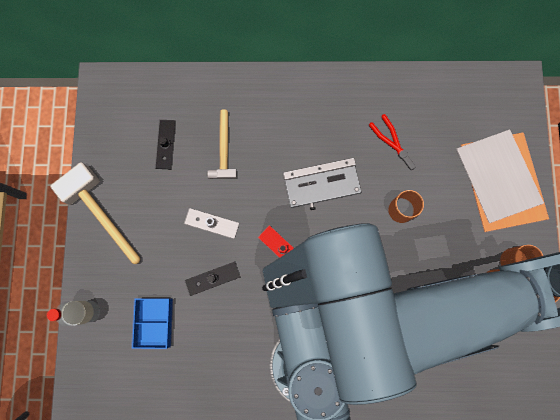

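View pics/scene0.png

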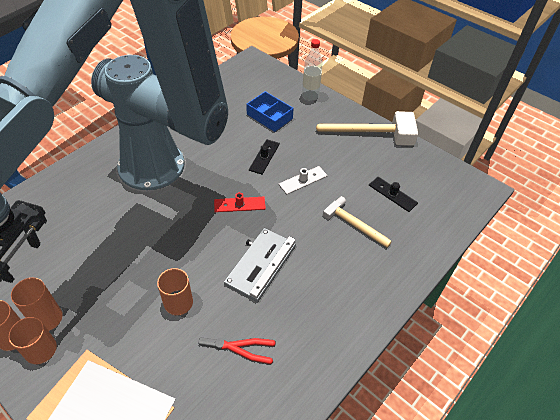

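The steel plate is the light one at top (211,222), hole to the left (~198,218). The fixture is at (322,183), fence on its upper side, narrow slot on the left. The black and red look-alikes are elsewhere.

```bash
cat > s1.py <<'E'
from h import *
a=shot("top");b=shot("scene")
def crop(c,x0,y0,w,h,s): return cv2.resize(c["color"][y0:y0+h,x0:x0+w],(w*s,h*s),interpolation=cv2.INTER_CUBIC)
A=crop(a,180,200,65,45,6);B=crop(a,275,150,95,65,6)[:, :]
C=crop(b,215,222,90,85,4)
im=np.zeros((600,800,3),np.uint8)
im[:390,:570]=B; 
im[0:0]=0
im2=crop(b,215,220,90,85,7)
cv2.imwrite('pics/topfix.png',B); cv2.imwrite('pics/scfix.png',im2)
for n,c in(("top",a),("scene",b)):
    for t in("nut","fixture"):
        for r in ctrl.silhouettes(t,n):
            m=r["region"].astype(np.uint8)
            ct=max(cv2.findContours(m,0,2)[0],key=cv2.contourArea)
            print(n,t,round(r["score"],2),np.array(r["centre"])*[560,420],m.sum(),[np.round(v,1) for v in cv2.minAreaRect(ct)])
    # bright plate mask
    g=cv2.cvtColor(c["color"],6)
    p0=proj(c,[.419,.30,.005]).astype(int)
    w=g[p0[1]-30:p0[1]+30,p0[0]-40:p0[0]+40]
    m=(w>150).astype(np.uint8)
    m=cv2.morphologyEx(m,3,np.ones((5,5)))
    ct=max(cv2.findContours(m,0,1)[0],key=cv2.contourArea).reshape(-1,2)+p0-[40,30]
    P=np.array([atz(c,p,.005)[:2] for p in ct])
    r=cv2.minAreaRect((P*1000).astype(np.float32)); print("plate",n,r,cv2.boxPoints(r).round(1).tolist())
E
python3 s1.py
```

```text
top nut 0.8 [167.328 144.102] 794 [array([165.3, 144. ]), array([16.3, 50.9]), np.float64(4.8)]
top nut 0.76 [213.92  280.014] 941 [array([212.3, 278.2]), array([17.9, 55.2]), np.float64(68.9)]
top nut 0.76 [276.528 242.508] 549 [array([275.3, 242.3]), array([33.2, 17. ]), np.float64(45.0)]
top nut 0.61 [212.184 223.398] 875 [array([211.9, 223.1]), array([53. , 17.1]), np.float64(17.2)]
top fixture 0.96 [321.216 180.6  ] 2573 [array([322.6, 185.2]), array([42.1, 71.9]), np.float64(77.2)]
plate top ((417.45733642578125, 299.5805969238281), (161.48080444335938, 51.15989303588867), 73.37260437011719) [[369.79998779296875, 229.5], [418.8999938964844, 214.89999389648438], [465.1000061035156, 369.6000061035156], [416.1000061035156, 384.29998779296875]]
scene nut 0.96 [393.512 191.016] 632 [array([394. , 191.1]), array([49.2, 17.6]), np.float64(32.5)]
scene nut 0.81 [265.328 157.794] 493 [array([263.7, 156.1]), array([14.4, 37.7]), np.float64(29.5)]
scene nut 0.72 [300.104 177.492] 575 [array([302.2, 177.7]), array([17. , 44.6]), np.float64(65.6)]
scene nut 0.64 [240.016 204.204] 719 [array([239.2, 202. ]), array([18.2, 51.1]), np.float64(87.2)]
scene fixture 0.68 [261.016 264.6  ] 2793 [array([259.9, 262. ]), array([44.8, 75.2]), np.float64(29.6)]
plate scene ((408.8233947753906, 300.364990234375), (162.1610870361328, 70.7557373046875), 73.50606536865234) [[351.8999938964844, 232.6999969482422], [419.70001220703125, 212.60000610351562], [465.79998779296875, 368.1000061035156], [397.8999938964844, 388.20001220703125]]
```

View pics/topfix.png

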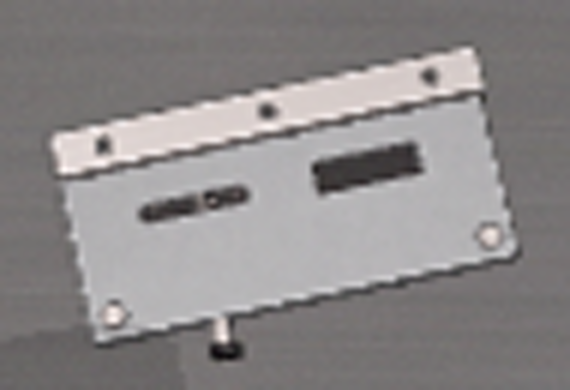

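View pics/scfix.png

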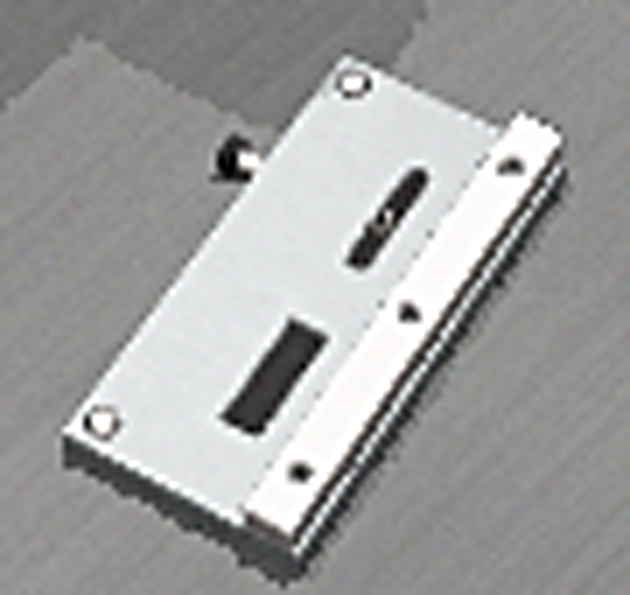

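```bash
cat > s2.py <<'E'
from h import *
a=shot("top");b=shot("scene")
T=lambda u,v,z=.018: atz(a,[275+(u-2.5)/6,150+(v-2.5)/6],z)[:2]*1000
S=lambda u,v,z=.018: atz(b,[215+(u-3)/7,220+(v-3)/7],z)[:2]*1000
def rep(n,f,pts):
    print(n,{k:f(*v).round(1).tolist() for k,v in pts.items()})
rep("top",T,dict(fL=(65,178),fR=(485,93),cL=(97,342),cR=(518,255),sl0=(137,213),sl1=(249,193),wl=(367,167),pin=(209,199,.026)))
rep("sc",S,dict(fL=(500,133),fR=(247,515),cL=(345,58),cR=(65,435),sl0=(424,172),sl1=(352,264),wl=(274,377),pin=(387,214,.026)))
print("nut top/scene");
# plate nut axis top: use spot results two-ray triangulation
for pa,pb,n in(([210.1,221.3],[303.9,172.9],'nut'),([198.7+1.1,218.6],[309.6,175.4],'hole'),([303,184.9],[269.4,250.6],'slot'),([319.1,170.4],[270.6,268.6],'fence')):
    o1,d1=ray(a,pa);o2,d2=ray(b,pb)
    t=np.linalg.lstsq(np.c_[d1,-d2],o2-o1,rcond=None)[0]
    print(n,(o1+d1*t[0]).round(4),(o2+d2*t[1]).round(4))
E
python3 s2.py
```

```text
top {'fL': [551.1, 72.9], 'fR': [595.9, -142.4], 'cL': [466.0, 56.5], 'cR': [511.1, -157.2], 'sl0': [532.8, 36.1], 'sl1': [543.3, -21.1], 'wl': [556.9, -81.4], 'pin': [538.3, -0.3]}
sc {'fL': [543.1, 70.2], 'fR': [592.3, -135.6], 'cL': [468.2, 54.5], 'cR': [514.6, -158.8], 'sl0': [533.2, 33.2], 'sl1': [542.5, -21.4], 'wl': [556.6, -82.7], 'pin': [539.8, 2.6]}
nut top/scene
nut [0.4181 0.2984 0.0333] [0.4188 0.2992 0.0335]
hole [0.4303 0.3345 0.0063] [0.4233 0.3265 0.0038]
slot [0.5361 0.0186 0.0058] [0.5303 0.0116 0.0047]
fence [ 0.5807 -0.031   0.0113] [ 0.5775 -0.035   0.0108]
```

```bash
cat >> h.py <<'E'
def plan(gx,gy,gz,yaw,n=5):
    """rows to bring the TCP to gx,gy,gz mm with tool y at yaw deg, limited to max per row"""
    s=ctrl.get_state();p=np.array(s["ee_pos"])*1000;R=np.array(s["tcp_rot"])
    a=np.degrees(np.arctan2(R[1,1],R[0,1]));g=np.array([gx,gy,gz])
    d=(yaw-a+180)%360-180
    N=max(n,int(np.ceil(np.linalg.norm(g-p)/41)))
    print("t",round(s["time"],2),"p",p.round(1),"yaw",round(a,2),"tilt z",R[:,2].round(4),"dp",(g-p).round(1),"dyaw",round(d,2),"N",N,"F",np.round(s["force"],1),"w",round(s["width"],3),"g",round(s["grasp_force"],1))
    for i in range(N):
        t=max(-7,min(7,d)) if N>5 else d/N
        c,q=np.cos(np.radians(a)),np.sin(np.radians(a))
        M=np.array([[-q,c,0],[c,q,0],[0,0,-1.]]).T  # columns tool x,y,z
        M=np.c_[[-q,c,0],[c,q,0],[0,0,-1.]]
        M[:,0]=np.cross(M[:,1],M[:,2])
        print(((g-p)/N@M).round(1).tolist(),"turn z",round(-t,2))
        a+=t;d-=t
E
python3 -c "
from h import *
plan(418,299.5,180,-106.65)"
```

```text
t 1.3 p [ 239.6 -522.7  302.7] yaw -65.37 tilt z [-1.e-04 -0.e+00 -1.e+00] dp [ 178.4  822.2 -122.7] dyaw -41.28 N 21 F [ 0.  -0.3  0.1] w 0.997 g 0.0
[24.0, -32.1, 5.8] turn z 7
[20.0, -34.7, 5.8] turn z 7
[15.6, -36.9, 5.8] turn z 7
[11.0, -38.5, 5.8] turn z 7
[6.2, -39.6, 5.8] turn z 7
[1.3, -40.0, 5.8] turn z 6.28
[-3.1, -39.9, 5.8] turn z -0.0
[-3.1, -39.9, 5.8] turn z -0.0
[-3.1, -39.9, 5.8] turn z -0.0
[-3.1, -39.9, 5.8] turn z -0.0
[-3.1, -39.9, 5.8] turn z -0.0
[-3.1, -39.9, 5.8] turn z -0.0
[-3.1, -39.9, 5.8] turn z -0.0
[-3.1, -39.9, 5.8] turn z -0.0
[-3.1, -39.9, 5.8] turn z -0.0
[-3.1, -39.9, 5.8] turn z -0.0
[-3.1, -39.9, 5.8] turn z -0.0
[-3.1, -39.9, 5.8] turn z -0.0
[-3.1, -39.9, 5.8] turn z -0.0
[-3.1, -39.9, 5.8] turn z -0.0
[-3.1, -39.9, 5.8] turn z -0.0
```

Request:
step_arm(
  moves=[
    {"slide": [24, -32, 3], "angular": [0, 0, 7]},
    {"slide": [20, -35, 3], "angular": [0, 0, 7]},
    {"slide": [15.5, -37, 3], "angular": [0, 0, 7]},
    {"slide": [11, -38.5, 3], "angular": [0, 0, 7]},
    {"slide": [6, -39.5, 3], "angular": [0, 0, 7]},
  ],
)

```text
invalid input at $.moves[0]: expected keys slide, angular, hand
```

Request:
step_arm(
  moves=[
    {"slide": [1, -40, 3], "angular": [0, 0, 6.3]},
    {"slide": [-3, -40, 5]},
    {"slide": [-3, -40, 5]},
    {"slide": [-3, -40, 5]},
    {"slide": [-3, -40, 5]},
  ],
)

```text
invalid input at $.moves[0]: expected keys slide, angular, hand
```

Request:
step_arm(
  moves=[
    {"slide": [-3, -40, 5]},
    {"slide": [-3, -40, 5]},
    {"slide": [-3, -40, 5]},
    {"slide": [-3, -40, 5]},
    {"slide": [-3, -40, 5]},
  ],
)

```text
invalid input at $.moves[0]: expected keys slide, angular, hand
```

```bash
python3 -c "
from h import *
plan(418,299.5,180,-106.65)"
```

```text
t 1.3 p [ 239.6 -522.7  302.7] yaw -65.37 tilt z [-1.e-04 -0.e+00 -1.e+00] dp [ 178.4  822.2 -122.7] dyaw -41.28 N 21 F [ 0.  -0.3  0.1] w 0.997 g 0.0
[24.0, -32.1, 5.8] turn z 7
[20.0, -34.7, 5.8] turn z 7
[15.6, -36.9, 5.8] turn z 7
[11.0, -38.5, 5.8] turn z 7
[6.2, -39.6, 5.8] turn z 7
[1.3, -40.0, 5.8] turn z 6.28
[-3.1, -39.9, 5.8] turn z -0.0
[-3.1, -39.9, 5.8] turn z -0.0
[-3.1, -39.9, 5.8] turn z -0.0
[-3.1, -39.9, 5.8] turn z -0.0
[-3.1, -39.9, 5.8] turn z -0.0
[-3.1, -39.9, 5.8] turn z -0.0
[-3.1, -39.9, 5.8] turn z -0.0
[-3.1, -39.9, 5.8] turn z -0.0
[-3.1, -39.9, 5.8] turn z -0.0
[-3.1, -39.9, 5.8] turn z -0.0
[-3.1, -39.9, 5.8] turn z -0.0
[-3.1, -39.9, 5.8] turn z -0.0
[-3.1, -39.9, 5.8] turn z -0.0
[-3.1, -39.9, 5.8] turn z -0.0
[-3.1, -39.9, 5.8] turn z -0.0
```

Request:
step_arm(
  moves=[
    {"slide": [24, -32, 3], "angular": [0, 0, 7], "hand": 1},
    {"slide": [20, -35, 3], "angular": [0, 0, 7], "hand": 1},
    {"slide": [15.5, -37, 3], "angular": [0, 0, 7], "hand": 1},
    {"slide": [11, -38.5, 3], "angular": [0, 0, 7], "hand": 1},
    {"slide": [6, -39.5, 3], "angular": [0, 0, 7], "hand": 1},
  ],
)

```text
time: 1.72
ee_pos: [0.2818, -0.3251, 0.2875]
tcp_rot: [[0.982, -0.187, 0.0], [-0.187, -0.982, -0.0], [0.0, -0.0, -1.0]]
force: [0.2, -0.5, 0.9]
width: 1.007
grasp_force: 0.0
```

Request:
step_arm(
  moves=[
    {"slide": [1, -40, 3], "angular": [0, 0, 6.3], "hand": 1},
    {"slide": [-3, -40, 5], "angular": [0, 0, 0], "hand": 1},
    {"slide": [-3, -40, 5], "angular": [0, 0, 0], "hand": 1},
    {"slide": [-3, -40, 5], "angular": [0, 0, 0], "hand": 1},
    {"slide": [-3, -40, 5], "angular": [0, 0, 0], "hand": 1},
  ],
)

```text
time: 2.13
ee_pos: [0.3243, -0.1292, 0.2648]
tcp_rot: [[0.958, -0.288, 0.001], [-0.288, -0.958, -0.001], [0.001, 0.0, -1.0]]
force: [1.4, -0.7, 1.1]
width: 0.997
grasp_force: 0.0
```

Request:
step_arm(
  moves=[
    {"slide": [-3, -40, 5], "angular": [0, 0, 0], "hand": 1},
    {"slide": [-3, -40, 5], "angular": [0, 0, 0], "hand": 1},
    {"slide": [-3, -40, 5], "angular": [0, 0, 0], "hand": 1},
    {"slide": [-3, -40, 5], "angular": [0, 0, 0], "hand": 1},
    {"slide": [-3, -40, 5], "angular": [0, 0, 0], "hand": 1},
  ],
)

```text
time: 2.55
ee_pos: [0.3675, 0.0671, 0.24]
tcp_rot: [[0.958, -0.287, 0.002], [-0.287, -0.958, -0.0], [0.002, -0.0, -1.0]]
force: [0.7, -1.4, 0.3]
width: 1.002
grasp_force: 0.0
```

```bash
python3 -c "
from h import *
plan(418,299.5,180,-106.65)"
```

```text
t 2.55 p [367.5  67.1 240. ] yaw -106.67 tilt z [ 1.9e-03 -3.0e-04 -1.0e+00] dp [ 50.5 232.4 -60. ] dyaw 0.02 N 6 F [ 0.7 -1.4  0.3] w 1.002 g 0.0
[-3.1, -39.5, 10.0] turn z -0.02
[-3.0, -39.5, 10.0] turn z -0.0
[-3.0, -39.5, 10.0] turn z -0.0
[-3.0, -39.5, 10.0] turn z -0.0
[-3.0, -39.5, 10.0] turn z -0.0
[-3.0, -39.5, 10.0] turn z -0.0
```

Request:
step_arm(
  moves=[
    {"slide": [-3, -39.5, 8], "angular": [0, 0, 0], "hand": 1},
    {"slide": [-3, -39.5, 8], "angular": [0, 0, 0], "hand": 1},
    {"slide": [-3, -39.5, 8], "angular": [0, 0, 0], "hand": 1},
    {"slide": [-3, -39.5, 8], "angular": [0, 0, 0], "hand": 1},
    {"slide": [-3, -39.5, 8], "angular": [0, 0, 0], "hand": 1},
  ],
)

```text
time: 2.97
ee_pos: [0.4097, 0.2609, 0.1994]
tcp_rot: [[0.958, -0.286, 0.001], [-0.286, -0.958, 0.0], [0.001, -0.0, -1.0]]
force: [0.9, -0.5, -0.1]
width: 1.0
grasp_force: 0.0
```

Request:
step_arm(
  moves=[
    {"slide": [-3, -30, 0], "angular": [0, 0, 0], "hand": 1},
    {"slide": [0, 0, 0], "angular": [0, 0, 0], "hand": 0.6},
    {"slide": [0, 0, 0], "angular": [0, 0, 0], "hand": 0.6},
  ],
)

```text
time: 3.22
ee_pos: [0.4152, 0.2893, 0.1994]
tcp_rot: [[0.959, -0.284, -0.001], [-0.284, -0.959, -0.0], [-0.0, 0.001, -1.0]]
force: [1.0, -0.0, 0.1]
width: 0.872
grasp_force: 0.0
```

```bash
python3 -c "
from h import *
c=shot('top','t1.png');b=shot('scene','s1.png')
im=np.hstack([cv2.resize(c['color'][170:270,150:280],(400,308)),cv2.resize(b['color'][110:210,240:370],(400,308))])
cv2.imwrite('pics/g1.png',im)
plan(418,299.5,120,-106.65)"
```

```text
t 3.32 p [415.1 287.6 199.5] yaw -106.66 tilt z [-6.e-04 -6.e-04 -1.e+00] dp [  2.9  11.9 -79.5] dyaw 0.01 N 5 F [ 0.  -0.4  0.4] w 0.781 g 0.0
[-0.1, -2.5, 15.9] turn z -0.0
[-0.1, -2.5, 15.9] turn z -0.0
[-0.1, -2.5, 15.9] turn z -0.0
[-0.1, -2.5, 15.9] turn z -0.0
[-0.1, -2.5, 15.9] turn z -0.0
```

View pics/g1.png

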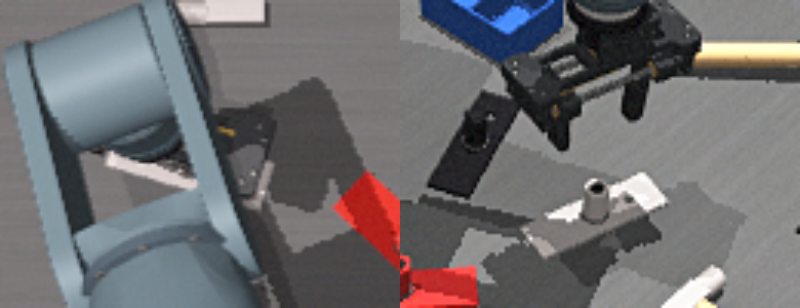

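The scene view (crop) shows the gripper above the plate with the nut roughly beneath; the plate is unmoved.

Request:
step_arm(
  moves=[
    {"slide": [0, -2.5, 25], "angular": [0, 0, 0], "hand": 0.6},
    {"slide": [0, -2.5, 25], "angular": [0, 0, 0], "hand": 0.6},
    {"slide": [0, -2.5, 25], "angular": [0, 0, 0], "hand": 0.6},
    {"slide": [0, -2.5, 25], "angular": [0, 0, 0], "hand": 0.6},
    {"slide": [0, -2, 15.5], "angular": [0, 0, 0], "hand": 0.6},
  ],
)

```text
time: 3.73
ee_pos: [0.4181, 0.2977, 0.0824]
tcp_rot: [[0.957, -0.289, -0.002], [-0.289, -0.957, -0.001], [-0.002, 0.002, -1.0]]
force: [-0.1, 0.5, 0.4]
width: 0.596
grasp_force: 0.0
```

```bash
python3 -c "
from h import *
b=shot('scene')
cv2.imwrite('pics/g2.png',cv2.resize(b['color'][110:210,240:370],(780,600),interpolation=2))
plan(418,299.5,75,-106.65)"
```

```text
t 3.78 p [416.9 297.3  80.4] yaw -106.81 tilt z [-0.0053 -0.0023 -1.    ] dp [ 1.1  2.2 -5.4] dyaw 0.16 N 5 F [-1.6 -1.4 -0.7] w 0.601 g 0.0
[0.1, -0.5, 1.1] turn z -0.03
[0.1, -0.5, 1.1] turn z -0.03
[0.1, -0.5, 1.1] turn z -0.02
[0.1, -0.5, 1.1] turn z -0.02
[0.1, -0.5, 1.1] turn z -0.01
```

View pics/g2.png

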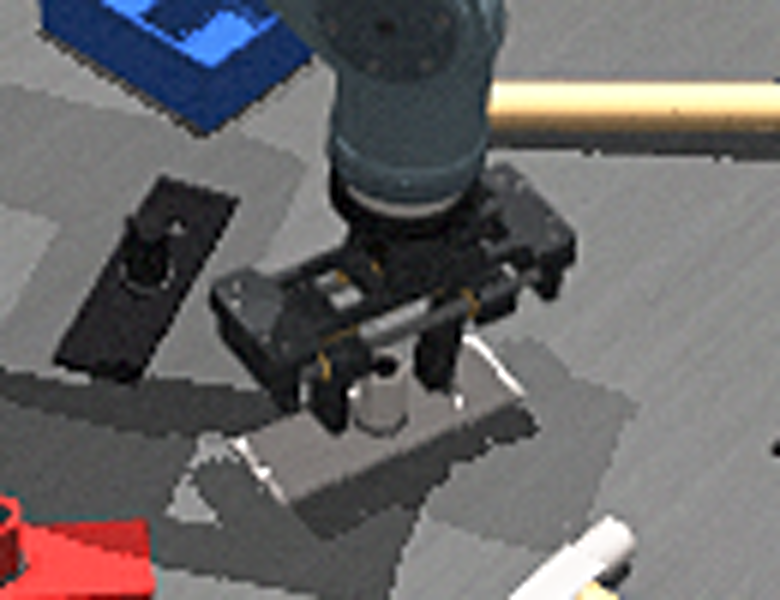

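The nut stands between the open fingers, centred; plate undisturbed.

Request:
step_arm(
  moves=[
    {"slide": [0, -1, 3], "angular": [0, 0, 0], "hand": 0.6},
    {"slide": [0, -1, 2], "angular": [0, 0, 0], "hand": 0.4},
    {"slide": [0, 0, 0], "angular": [0, 0, 0], "hand": 0.3},
    {"slide": [0, 0, 0], "angular": [0, 0, 0], "hand": 0.25},
    {"slide": [0, 0, 0], "angular": [0, 0, 0], "hand": 0.2},
  ],
  squeeze=15,
)

```text
time: 4.2
ee_pos: [0.4201, 0.3015, 0.0804]
tcp_rot: [[0.958, -0.287, 0.002], [-0.287, -0.958, 0.0], [0.002, -0.001, -1.0]]
force: [-0.8, -2.3, 1.3]
width: 0.32
grasp_force: 0.9
```

Request:
step_arm(
  moves=[
    {"slide": [0, 0, 0], "angular": [0, 0, 0], "hand": 0.1},
    {"slide": [0, 0, 0], "angular": [0, 0, 0], "hand": 0},
    {"slide": [0, 0, 0], "angular": [0, 0, 0], "hand": 0},
    {"slide": [0, 0, 0], "angular": [0, 0, 0], "hand": 0},
    {"slide": [0, 0, 0], "angular": [0, 0, 0], "hand": 0},
  ],
  squeeze=25,
)

```text
time: 4.62
ee_pos: [0.4199, 0.3014, 0.0802]
tcp_rot: [[0.958, -0.287, 0.001], [-0.287, -0.958, -0.0], [0.001, 0.0, -1.0]]
force: [-1.4, -3.0, 6.6]
width: 0.272
grasp_force: 25.0
```

Request:
step_arm(
  moves=[
    {"slide": [0, 0, -8], "angular": [0, 0, 0], "hand": 0},
    {"slide": [0, 0, -15], "angular": [0, 0, 0], "hand": 0},
    {"slide": [0, 0, -20], "angular": [0, 0, 0], "hand": 0},
    {"slide": [0, 0, -20], "angular": [0, 0, 0], "hand": 0},
    {"slide": [0, 0, -10], "angular": [0, 0, 0], "hand": 0},
  ],
  squeeze=30,
)

```text
time: 5.03
ee_pos: [0.42, 0.302, 0.1544]
tcp_rot: [[0.958, -0.287, 0.002], [-0.287, -0.958, 0.001], [0.002, -0.002, -1.0]]
force: [1.5, 0.9, -2.7]
width: 0.274
grasp_force: 30.0
```

```bash
python3 -c "
from h import *
plan(539,-45,150,-78.1)"
```

```text
t 5.03 p [420.  302.  154.4] yaw -106.67 tilt z [ 0.0022  0.0013 -1.    ] dp [ 119.  -347.    -4.4] dyaw 28.57 N 9 F [ 1.5  0.9 -2.7] w 0.274 g 30.0
[23.7, 33.1, 0.5] turn z -7
[19.5, 35.8, 0.5] turn z -7
[15.0, 37.9, 0.5] turn z -7
[10.3, 39.4, 0.5] turn z -7
[5.4, 40.4, 0.5] turn z -0.57
[5.0, 40.5, 0.5] turn z -0.0
[5.0, 40.5, 0.5] turn z -0.0
[5.0, 40.5, 0.5] turn z -0.0
[5.0, 40.5, 0.5] turn z -0.0
```

Lifted (weight ≈ 4 N). Carry gently to over the fixture.

Request:
step_arm(
  moves=[
    {"slide": [12, 16, 0], "angular": [0, 0, -3.5], "hand": 0},
    {"slide": [18, 27, 0], "angular": [0, 0, -5], "hand": 0},
    {"slide": [16, 31, 0], "angular": [0, 0, -5], "hand": 0},
    {"slide": [14, 33, 0], "angular": [0, 0, -5], "hand": 0},
    {"slide": [12, 33, 0], "angular": [0, 0, -5], "hand": 0},
  ],
)

```text
time: 5.45
ee_pos: [0.474, 0.1518, 0.152]
tcp_rot: [[0.992, 0.124, -0.001], [0.124, -0.992, 0.0], [-0.001, -0.0, -1.0]]
force: [-0.0, 0.7, -4.3]
width: 0.271
grasp_force: 30.0
```

Request:
step_arm(
  moves=[
    {"slide": [8, 33, 0], "angular": [0, 0, -5], "hand": 0},
    {"slide": [5, 33, 0], "angular": [0, 0, 0], "hand": 0},
    {"slide": [5, 33, 0], "angular": [0, 0, 0], "hand": 0},
    {"slide": [5, 33, 0], "angular": [0, 0, 0], "hand": 0},
    {"slide": [5, 30, 0], "angular": [0, 0, 0], "hand": 0},
  ],
)

```text
time: 5.87
ee_pos: [0.5323, -0.0027, 0.1519]
tcp_rot: [[0.979, 0.205, -0.0], [0.205, -0.979, 0.0], [-0.0, -0.0, -1.0]]
force: [1.2, -0.4, -3.1]
width: 0.269
grasp_force: 30.0
```

```bash
python3 -c "
from h import *
plan(539,-45,150,-78.1)"
```

```text
t 5.87 p [532.3  -2.7 151.9] yaw -78.2 tilt z [-4.e-04  2.e-04 -1.e+00] dp [  6.7 -42.3  -1.9] dyaw 0.1 N 5 F [ 1.2 -0.4 -3.1] w 0.269 g 30.0
[-0.4, 8.6, 0.4] turn z -0.02
[-0.4, 8.6, 0.4] turn z -0.02
[-0.4, 8.6, 0.4] turn z -0.01
[-0.4, 8.6, 0.4] turn z -0.01
[-0.4, 8.6, 0.4] turn z -0.01
```

Request:
step_arm(
  moves=[
    {"slide": [0, 14, 6], "angular": [0, 0, 0], "hand": 0},
    {"slide": [0, 14, 8], "angular": [0, 0, 0], "hand": 0},
    {"slide": [0, 12, 10], "angular": [0, 0, 0], "hand": 0},
    {"slide": [-1, 3, 8], "angular": [0, 0, 0], "hand": 0},
    {"slide": [0, 0, 0], "angular": [0, 0, 0], "hand": 0},
  ],
)

```text
time: 6.28
ee_pos: [0.5381, -0.0428, 0.1173]
tcp_rot: [[0.979, 0.204, -0.005], [0.204, -0.979, 0.002], [-0.005, -0.003, -1.0]]
force: [-0.4, 0.7, -3.6]
width: 0.271
grasp_force: 30.0
```

```bash
python3 -c "
from h import *
c=shot('top');b=shot('scene')
im=np.hstack([cv2.resize(c['color'][140:220,265:375],(400,291),interpolation=2),cv2.resize(b['color'][205:315,205:315],(400,400),interpolation=2)[:291*0+400]][1:])
A=cv2.resize(c['color'][140:220,265:375],(400,291),interpolation=2)
cv2.imwrite('pics/g3.png',np.hstack([cv2.copyMakeBorder(A,0,309,0,0,0),cv2.resize(b['color'][195:315,225:305],(400,600),interpolation=2)]))
plan(539,-45,120,-78.1)"
```

```text
t 6.38 p [539.1 -42.  119.1] yaw -78.14 tilt z [-0.0026  0.0012 -1.    ] dp [-0.1 -3.   0.9] dyaw 0.04 N 5 F [ 0.1  0.  -3.3] w 0.271 g 30.0
[-0.1, 0.6, -0.2] turn z -0.01
[-0.1, 0.6, -0.2] turn z -0.01
[-0.1, 0.6, -0.2] turn z -0.0
[-0.1, 0.6, -0.2] turn z -0.0
[-0.1, 0.6, -0.2] turn z -0.0
```

View pics/g3.png

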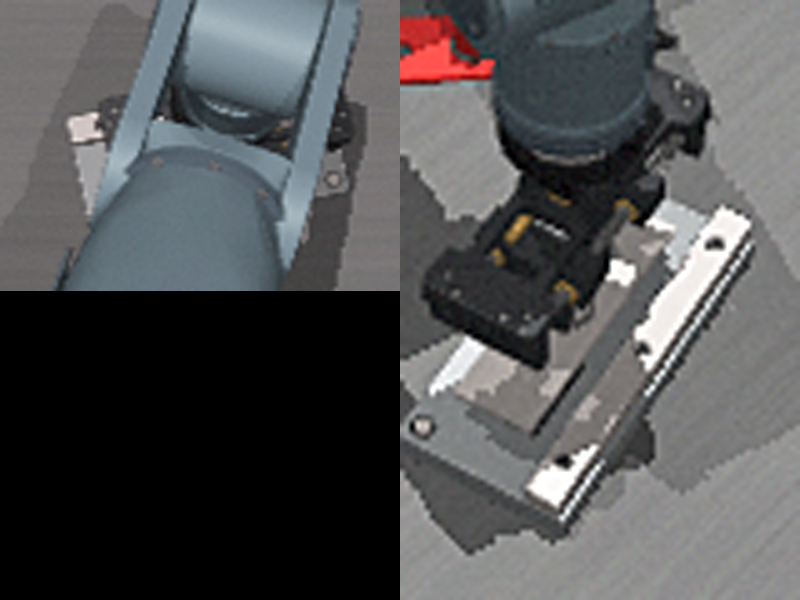

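The plate hovers parallel to the fence, a gap of roughly 1 cm left; pin hidden under it.

Request:
step_arm(
  moves=[
    {"slide": [0, -2, 4], "angular": [0, 0, 0], "hand": 0},
    {"slide": [2, 0, 4], "angular": [0, 0, 0], "hand": 0},
    {"slide": [3, 0, 2], "angular": [0, 0, 0], "hand": 0},
    {"slide": [0, 0, 0], "angular": [0, 0, 0], "hand": 0},
    {"slide": [0, 0, 0], "angular": [0, 0, 0], "hand": 0},
  ],
  squeeze=12,
)

```text
time: 6.8
ee_pos: [0.5448, -0.0399, 0.1102]
tcp_rot: [[0.979, 0.206, 0.0], [0.206, -0.979, -0.0], [0.0, 0.0, -1.0]]
force: [0.0, -0.0, -3.6]
width: 0.27
grasp_force: 12.0
```

Request:
step_arm(
  moves=[
    {"slide": [1, 0, 0], "angular": [0, 0, 0], "hand": 0},
    {"slide": [1, 0, 0], "angular": [0, 0, 0], "hand": 0},
    {"slide": [0, 0, 0], "angular": [0, 0, 0], "hand": 0},
  ],
)

```text
time: 7.05
ee_pos: [0.5469, -0.0399, 0.1105]
tcp_rot: [[0.979, 0.205, 0.001], [0.205, -0.979, -0.0], [0.001, 0.0, -1.0]]
force: [0.2, 0.1, -4.2]
width: 0.269
grasp_force: 12.0
```

Request:
step_arm(
  moves=[
    {"slide": [0.7, 0, 0], "angular": [0, 0, 0], "hand": 0},
    {"slide": [0, 0, 0], "angular": [0, 0, 0], "hand": 0},
  ],
)

```text
time: 7.22
ee_pos: [0.5474, -0.0398, 0.1103]
tcp_rot: [[0.979, 0.205, 0.0], [0.205, -0.979, -0.0], [0.0, 0.0, -1.0]]
force: [-0.0, 0.3, -4.3]
width: 0.274
grasp_force: 12.0
```

Request:
step_arm(
  moves=[
    {"slide": [0.7, 0, 0], "angular": [0, 0, 0], "hand": 0},
    {"slide": [0, 0, 0], "angular": [0, 0, 0], "hand": 0},
  ],
)

```text
time: 7.38
ee_pos: [0.548, -0.0396, 0.1103]
tcp_rot: [[0.979, 0.205, 0.0], [0.205, -0.979, -0.0], [0.0, 0.0, -1.0]]
force: [1.1, 0.7, -4.5]
width: 0.272
grasp_force: 12.0
```

Request:
step_arm(
  moves=[
    {"slide": [0.7, 0, 0], "angular": [0, 0, 0], "hand": 0},
    {"slide": [0, 0, 0], "angular": [0, 0, 0], "hand": 0},
  ],
)

```text
time: 7.55
ee_pos: [0.5487, -0.0394, 0.1102]
tcp_rot: [[0.979, 0.205, 0.0], [0.205, -0.979, 0.0], [0.0, 0.0, -1.0]]
force: [0.1, 1.0, -4.4]
width: 0.272
grasp_force: 12.0
```

Request:
step_arm(
  moves=[
    {"slide": [0.8, 0, 0], "angular": [0, 0, 0], "hand": 0},
    {"slide": [0, 0, 0], "angular": [0, 0, 0], "hand": 0},
  ],
)

```text
time: 7.72
ee_pos: [0.5493, -0.0392, 0.1102]
tcp_rot: [[0.979, 0.205, -0.0], [0.205, -0.979, -0.0], [-0.0, -0.0, -1.0]]
force: [-0.3, 0.2, -3.7]
width: 0.27
grasp_force: 12.0
```

Request:
step_arm(
  moves=[
    {"slide": [0.8, 0, 0], "angular": [0, 0, 0], "hand": 0},
    {"slide": [0, 0, 0], "angular": [0, 0, 0], "hand": 0},
  ],
)

```text
time: 7.88
ee_pos: [0.5497, -0.0391, 0.11]
tcp_rot: [[0.979, 0.205, -0.001], [0.205, -0.979, -0.0], [-0.001, -0.0, -1.0]]
force: [-3.0, -1.2, -3.2]
width: 0.269
grasp_force: 12.0
```

Request:
step_arm(
  moves=[
    {"slide": [0.8, 0, 0], "angular": [0, 0, 0], "hand": 0},
    {"slide": [0, 0, 0], "angular": [0, 0, 0], "hand": 0},
  ],
)

```text
time: 8.05
ee_pos: [0.55, -0.039, 0.1099]
tcp_rot: [[0.979, 0.205, -0.003], [0.205, -0.979, -0.0], [-0.003, -0.0, -1.0]]
force: [-4.0, -1.9, -0.9]
width: 0.27
grasp_force: 12.0
```

Request:
step_arm(
  moves=[
    {"slide": [-0.3, 0, 1], "angular": [0, 0, 0], "hand": 0},
    {"slide": [0, 0, 1], "angular": [0, 0, 0], "hand": 0},
    {"slide": [0, 0, 0], "angular": [0, 0, 0], "hand": 0},
  ],
)

```text
time: 8.3
ee_pos: [0.5499, -0.0389, 0.1077]
tcp_rot: [[0.979, 0.205, -0.002], [0.205, -0.979, 0.0], [-0.002, -0.001, -1.0]]
force: [-5.6, -1.2, -2.8]
width: 0.273
grasp_force: 12.0
```

Request:
step_arm(
  moves=[
    {"slide": [0, 0, 0.8], "angular": [0, 0, 0], "hand": 0},
    {"slide": [0, 0, 0], "angular": [0, 0, 0], "hand": 0},
  ],
)

```text
time: 8.47
ee_pos: [0.55, -0.0389, 0.107]
tcp_rot: [[0.979, 0.205, -0.002], [0.205, -0.979, 0.0], [-0.002, -0.001, -1.0]]
force: [-4.7, -1.9, -2.4]
width: 0.272
grasp_force: 12.0
```

Request:
step_arm(
  moves=[
    {"slide": [0, 0, 0.8], "angular": [0, 0, 0], "hand": 0},
    {"slide": [0, 0, 0], "angular": [0, 0, 0], "hand": 0},
  ],
)

```text
time: 8.63
ee_pos: [0.5499, -0.0389, 0.1062]
tcp_rot: [[0.979, 0.205, -0.002], [0.205, -0.979, 0.0], [-0.002, -0.001, -1.0]]
force: [-6.0, -1.4, -1.4]
width: 0.271
grasp_force: 12.0
```

Request:
step_arm(
  moves=[
    {"slide": [-0.2, 0, 0.8], "angular": [0, 0, 0], "hand": 0},
    {"slide": [0, 0, 0], "angular": [0, 0, 0], "hand": 0},
  ],
)

```text
time: 8.8
ee_pos: [0.55, -0.0389, 0.1057]
tcp_rot: [[0.979, 0.205, -0.001], [0.205, -0.979, 0.0], [-0.001, -0.0, -1.0]]
force: [-5.4, -0.2, -1.0]
width: 0.269
grasp_force: 12.0
```

Request:
step_arm(
  moves=[
    {"slide": [0, 0, 0.6], "angular": [0, 0, 0], "hand": 0},
    {"slide": [0, 0, 0], "angular": [0, 0, 0], "hand": 0},
  ],
  squeeze=8,
)

```text
time: 8.97
ee_pos: [0.5505, -0.039, 0.1054]
tcp_rot: [[0.979, 0.205, -0.0], [0.205, -0.979, 0.0], [-0.0, -0.0, -1.0]]
force: [-4.3, -1.1, 0.3]
width: 0.272
grasp_force: 8.0
```

Request:
step_arm(
  moves=[
    {"slide": [0, 1, 0.3], "angular": [0, 0, 0], "hand": 0},
    {"slide": [0, 0, 0], "angular": [0, 0, 0], "hand": 0},
  ],
)

```text
time: 9.13
ee_pos: [0.5507, -0.0399, 0.1048]
tcp_rot: [[0.979, 0.205, 0.0], [0.205, -0.979, 0.0], [0.0, -0.0, -1.0]]
force: [-2.9, 0.5, -1.8]
width: 0.272
grasp_force: 8.0
```

Request:
step_arm(
  moves=[
    {"slide": [0, 1, 0.3], "angular": [0, 0, 0], "hand": 0},
    {"slide": [0, 0, 0], "angular": [0, 0, 0], "hand": 0},
  ],
)

```text
time: 9.3
ee_pos: [0.5509, -0.041, 0.1044]
tcp_rot: [[0.979, 0.205, 0.0], [0.205, -0.979, 0.0], [0.0, -0.0, -1.0]]
force: [-2.5, 0.6, -1.9]
width: 0.271
grasp_force: 8.0
```

Request:
step_arm(
  moves=[
    {"slide": [0, 1, 0], "angular": [0, 0, 0], "hand": 0},
    {"slide": [0, 0, 0], "angular": [0, 0, 0], "hand": 0},
  ],
)

```text
time: 9.47
ee_pos: [0.5512, -0.0421, 0.1044]
tcp_rot: [[0.979, 0.205, 0.0], [0.205, -0.979, -0.0], [0.0, 0.0, -1.0]]
force: [-2.0, 0.0, -3.8]
width: 0.27
grasp_force: 8.0
```

Request:
step_arm(
  moves=[
    {"slide": [0, 0, 0.8], "angular": [0, 0, 0], "hand": 0},
    {"slide": [0, 0, 0], "angular": [0, 0, 0], "hand": 0},
  ],
)

```text
time: 9.63
ee_pos: [0.5512, -0.0421, 0.1038]
tcp_rot: [[0.979, 0.205, 0.0], [0.205, -0.979, -0.0], [0.0, 0.0, -1.0]]
force: [-2.3, -0.2, -2.8]
width: 0.271
grasp_force: 8.0
```

Request:
step_arm(
  moves=[
    {"slide": [0, 0, 0.8], "angular": [0, 0, 0], "hand": 0},
    {"slide": [0, 0, 0], "angular": [0, 0, 0], "hand": 0},
  ],
)

```text
time: 9.8
ee_pos: [0.5511, -0.0421, 0.103]
tcp_rot: [[0.979, 0.205, 0.0], [0.205, -0.979, -0.0], [0.0, 0.0, -1.0]]
force: [-2.7, -0.8, -3.5]
width: 0.269
grasp_force: 8.0
```

Request:
step_arm(
  moves=[
    {"slide": [0, 0, 1], "angular": [0, 0, 0], "hand": 0},
    {"slide": [0, 0, 0], "angular": [0, 0, 0], "hand": 0},
  ],
)

```text
time: 9.97
ee_pos: [0.5512, -0.042, 0.1019]
tcp_rot: [[0.979, 0.205, 0.0], [0.205, -0.979, -0.0], [0.0, 0.0, -1.0]]
force: [-3.0, -1.5, -2.2]
width: 0.267
grasp_force: 8.0
```

Request:
step_arm(
  moves=[
    {"slide": [0, 0, 1], "angular": [0, 0, 0], "hand": 0},
    {"slide": [0, 0, 0], "angular": [0, 0, 0], "hand": 0},
  ],
)

```text
time: 10.13
ee_pos: [0.5511, -0.042, 0.1009]
tcp_rot: [[0.979, 0.205, 0.0], [0.205, -0.979, -0.0], [0.0, 0.0, -1.0]]
force: [-2.3, -0.5, -2.9]
width: 0.269
grasp_force: 8.0
```

Request:
step_arm(
  moves=[
    {"slide": [0, 0, 1], "angular": [0, 0, 0], "hand": 0},
    {"slide": [0, 0, 0], "angular": [0, 0, 0], "hand": 0},
  ],
)

```text
time: 10.3
ee_pos: [0.5511, -0.0419, 0.0999]
tcp_rot: [[0.979, 0.205, 0.0], [0.205, -0.979, 0.0], [0.0, 0.0, -1.0]]
force: [-2.6, -1.3, -2.7]
width: 0.271
grasp_force: 8.0
```

Request:
step_arm(
  moves=[
    {"slide": [0, 0, 0.8], "angular": [0, 0, 0], "hand": 0},
    {"slide": [0, 0, 0], "angular": [0, 0, 0], "hand": 0},
  ],
)

```text
time: 10.47
ee_pos: [0.5511, -0.0419, 0.0991]
tcp_rot: [[0.979, 0.205, -0.0], [0.205, -0.979, 0.0], [0.0, -0.0, -1.0]]
force: [-2.6, -0.4, -2.6]
width: 0.27
grasp_force: 8.0
```

Request:
step_arm(
  moves=[
    {"slide": [0, 0, 0.8], "angular": [0, 0, 0], "hand": 0},
    {"slide": [0, 0, 0], "angular": [0, 0, 0], "hand": 0},
  ],
)

```text
time: 10.63
ee_pos: [0.551, -0.0418, 0.0986]
tcp_rot: [[0.979, 0.205, -0.0], [0.205, -0.979, 0.0], [-0.0, -0.0, -1.0]]
force: [-5.7, 0.5, 0.2]
width: 0.272
grasp_force: 8.0
```

Request:
step_arm(
  moves=[
    {"slide": [0, 0, 0.7], "angular": [0, 0, 0], "hand": 0},
    {"slide": [0, 0, 0], "angular": [0, 0, 0], "hand": 0},
  ],
)

```text
time: 10.8
ee_pos: [0.5509, -0.0419, 0.098]
tcp_rot: [[0.979, 0.205, -0.001], [0.205, -0.979, 0.0], [-0.001, -0.0, -1.0]]
force: [-5.8, 0.6, 3.9]
width: 0.274
grasp_force: 8.0
```

Bed contact at the expected height, light fence contact. Let go and back off.

Request:
step_arm(
  moves=[
    {"slide": [0, 0, 0], "angular": [0, 0, 0], "hand": 0.35},
    {"slide": [0, 0, 0], "angular": [0, 0, 0], "hand": 0.45},
    {"slide": [0, 0, 0], "angular": [0, 0, 0], "hand": 0.5},
    {"slide": [0, 0, 0], "angular": [0, 0, 0], "hand": 0.5},
    {"slide": [0, 0, 0], "angular": [0, 0, 0], "hand": 0.5},
  ],
  squeeze=8,
)

```text
time: 11.22
ee_pos: [0.5515, -0.042, 0.098]
tcp_rot: [[0.979, 0.205, 0.001], [0.205, -0.979, -0.0], [0.001, 0.0, -1.0]]
force: [-0.5, -0.3, -0.1]
width: 0.502
grasp_force: 0.0
```

Request:
step_arm(
  moves=[
    {"slide": [0, 0, -10], "angular": [0, 0, 0], "hand": 0.5},
    {"slide": [0, 0, -20], "angular": [0, 0, 0], "hand": 0.5},
    {"slide": [0, 0, -35], "angular": [0, 0, 0], "hand": 0.5},
    {"slide": [0, 0, -40], "angular": [0, 0, 0], "hand": 0.5},
    {"slide": [0, 0, -40], "angular": [0, 0, 0], "hand": 0.5},
  ],
)

```text
time: 11.63
ee_pos: [0.5505, -0.0418, 0.2445]
tcp_rot: [[0.979, 0.205, -0.001], [0.205, -0.979, 0.0], [-0.001, -0.001, -1.0]]
force: [2.1, 0.3, 0.5]
width: 0.503
grasp_force: 0.0
```

Request:
step_arm(
  moves=[
    {"slide": [-30, 0, -20], "angular": [0, 0, 0], "hand": 0.5},
    {"slide": [-40, 0, -20], "angular": [0, 0, 0], "hand": 0.5},
    {"slide": [-40, 0, 0], "angular": [0, 0, 0], "hand": 0.5},
    {"slide": [-40, 0, 0], "angular": [0, 0, 0], "hand": 0.5},
    {"slide": [0, 0, 0], "angular": [0, 0, 0], "hand": 0.5},
  ],
)

```text
time: 12.05
ee_pos: [0.4014, -0.0715, 0.2809]
tcp_rot: [[0.979, 0.204, -0.003], [0.204, -0.979, 0.0], [-0.003, -0.001, -1.0]]
force: [0.2, 0.7, -0.4]
width: 0.503
grasp_force: 0.0
```

```bash
python3 -c "
from h import *
c=shot('top');b=shot('scene')
cv2.imwrite('pics/g4.png',np.hstack([cv2.resize(c['color'][140:220,270:340],(400,457),interpolation=2),cv2.resize(b['color'][215:305,215:305],(400,457),interpolation=2)]))
for n,k in(('top',c),('scene',b)):
  for r in ctrl.spot_point('nut',n):
    p=np.array(r['centre'])*[560,420]; print(n,p,atz(k,p,.043))
"
```

```text
top [210.672 278.082] [0.24914552 0.29042635 0.043     ]
top [326.48 176.19] [ 0.55479295 -0.05109828  0.043     ]
top [164.528 141.582] [0.66374786 0.44426339 0.043     ]
top [280.784 250.32 ] [0.33086236 0.08584443 0.043     ]
scene [396.984 186.816] [0.67741183 0.44780691 0.043     ]
scene [241.528 198.702] [0.3540608  0.07600115 0.043     ]
scene [260.288 256.914] [ 0.54342279 -0.04170723  0.043     ]
scene [263.48  150.906] [0.26051325 0.27629868 0.043     ]
```

View pics/g4.png

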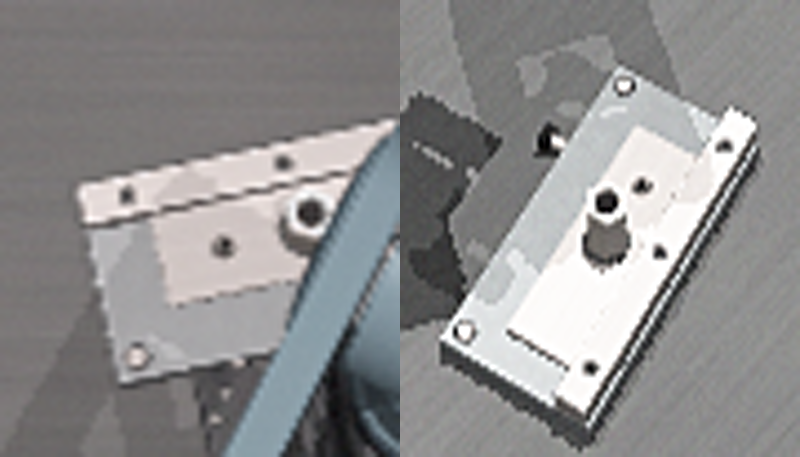

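The plate looks flat and against the fence, its hole at top (308.9,182.9) and scene (269.5,251.6), where the pin was seen before. One overlay check of the home pose in the scene view.

```bash
python3 -c "
from h import *
b=shot('scene');s=7;x0,y0=215,220
im=cv2.resize(b['color'][y0:y0+85,x0:x0+90],(630,595),interpolation=2)
raw=im.copy()
t=np.radians(11.9);O=np.array([542.4,-38])
def W(x,y,z):
  return np.array([O[0]+x*np.cos(t)-y*np.sin(t),O[1]+x*np.sin(t)+y*np.cos(t),z])/1000
def px(p): return tuple(int(v) for v in (proj(b,p)-[x0,y0])*s+3)
for z,col in((23,(0,0,255)),):
  P=[px(W(x,y-6,z)) for x,y in((-20,-80),(30,-80),(30,80),(-20,80))]
  cv2.polylines(im,[np.array(P)],True,col,1)
for y,z,r in((39,23,6),(39,26,5)):
  cv2.polylines(im,[np.array([px(W(5+r*np.cos(a),y+r*np.sin(a),z)) for a in np.linspace(0,6.28,40)])],True,(0,200,0) if r==6 else (255,0,0),1)
cv2.circle(im,px(W(5,-6,63)),3,(0,0,255),-1)
hc=px(W(5,39,23));hx,hy=hc
z1=cv2.resize(b['color'][240:262,255:285],(600,440),interpolation=0)
cv2.imwrite('pics/g5.png',im)
cv2.imwrite('pics/g6.png',z1)
"
```

```text
(no output)
```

View pics/g5.png

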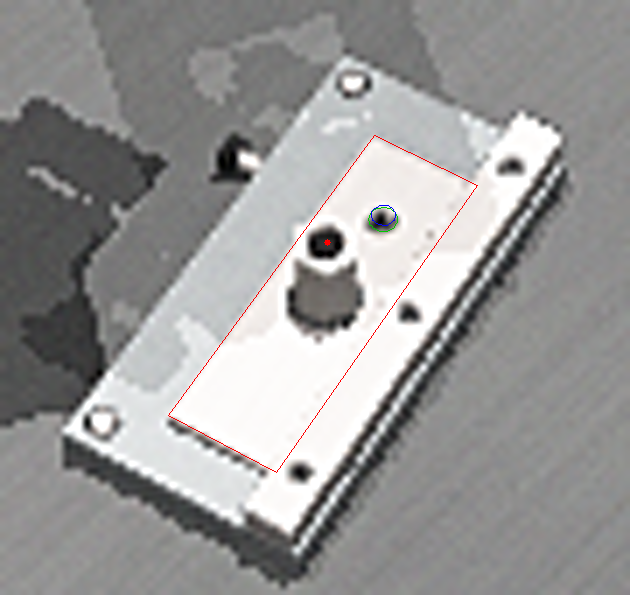

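The overlay of the home pose matches the plate outline, hole (383,217) and nut top (326,243), so the plate is seated flat.

```bash
python3 -c "
from rig import ctrl
print(ctrl.sign_off())"
```

```text
the job is handed in; nothing more can be done
None
```

The job is handed in at about 12 s: the plate went down over the pin onto the bed and against the fence, with readings under 10 N throughout, and it was then released; the final camera overlay agrees with the home position.

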